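# Hold a spring-nosed probe on a brass blank stacked on the anvil

## Robot

A 6-joint arm with a two-finger parallel gripper is mounted at the origin on the work surface. World frame = base frame: x ahead of the robot, y to its left, z up, the work surface at z = 0. Lengths are in m, angles in rad, forces in N, time in s.
With the tool pointing down it reaches from about 0.325 to 0.85 m from the base axis. Payload 4.4 kg.
Tool frame: the origin (TCP) lies at the very end of the fingers, on their centre line; the grasp point (between the pads) lies 19 mm behind it; z points along the fingers, y is the line along which they close (so a half turn about z gives the same grasp; the last joint's range is limited). The gripper opens to 94 mm and grips with 3 to 60 N. Pads are 16 mm wide; open, the fingers measure 119 mm over their backs; the gripper's body (75 mm by 177 mm) begins 78 mm behind the grasp point.
Start: joints at [1.028, 0.207, 1.542, -0, 1.393, -0.15], TCP at [0.22, 0.531, 0.205] pointing down, gripper open.
Joint ranges: [-2.73, 2.73], [-0.86, 2.22], [0.23, 2.46], [-1.11, 4.25], [0.08, 2.63], [-2.82, 2.82]. Speed limits (rad/s): [2.79, 2.79, 3.14, 3.14, 3.14, 3.14].

## Interface

Orientations are given as [roll, pitch, yaw] about the fixed x, y, z axes, in that order (R = Rz(yaw) Ry(pitch) Rx(roll)).
In Python, from rig import env, imaging gives the robot as it stands.
- The arm moves only by the tool move_arm, never from a script. Its argument "targets" is a list of rows, each a list of 7 numbers: the turn, a rotation vector about the tool's x, y, z in rad, then the shift along the tool's x, y, z in cm, then the gripper command: -1 is fully open, 1 is shut, values between are in proportion. A call has 1 to 12 rows; each row is the pose to reach, as a shift and turn from the pose commanded when the call began, along the tool's axes at that moment; what a row does not reach only later rows make up. A row lasts 1/10 s, in which the tool goes at most 50 mm and 8.59 degrees, less where a joint would pass 70% of its speed; a pose out of reach is approached as far as the arm can. A call with a gripper value outside its range is refused whole. The fingers move at their own pace and stop on an object; "grip_force" is the grip in N (left out, the last holds). Time passes only in rows, so rows that repeat a pose let the fingers close. It gives the time, the measured TCP pose, the force, the opening and the grip force at its end, in the units of the state.
- env.state(): the state, without advancing time (a new reading comes with each control period).
- imaging.get_image(name): name is "side" or "top"; returns the picture (384x512x3 uint8, red, green, blue); there is no depth.
- imaging.calibration(name): a dict with "fx", "fy", "cx", "cy" (pixels), "k1" (the pictures are not rectified: a ray, as slopes to the right and down, at radius r is drawn at 1 + k1 r^2 times it, then the intrinsics apply), "view" (4x4, takes a point from world to camera coordinates). Camera axes: x right, y up, looking along -z (the intrinsics and any distortion apply to the point x, -y, -z); pixel columns grow to the right and rows downward; lengths in m; the calibration is good to about 2 mm. A picture is of the moment at which its call begins. calibration takes no time and is no camera call.
- env.finish_job(): hands the job in; it is judged then, once.
The state is a dict: "clock": time; "joint_positions": joint angles; "qvel": joint speeds; "joint_torque": joint torques, N m; "eef_pos": TCP position; "tcp_rot": TCP orientation; "force": force on the tool from outside, world axes, zero at the start; "wrist_torque": the same for the moment, N m; "finger_gap": finger opening in m; "grasp_force": force on a finger pad.
Only numpy, scipy, OpenCV 4.12 (cv2) and the standard library are available. Lean on these libraries where they do the work, as an engineer would, in place of code of your own. Each camera call takes 0.05 s, during which the arm holds its last target. There are 200 camera calls.

## Task

For a hardness check, set the steel backing disc centred on the round anvil, then the brass blank centred on top of it, dot side up, setting each down rather than dropping it. Then take the orange spring-nosed probe out of its leaning holder, stand it upright with its nose on the black dot of the blank, and press gently until the brass nose is pushed about halfway in. Finish while still gripping the probe and holding it there pressed against the dot, and leave the carton, the bottle, the spanner and the loose ring alone.

Things in the scene. Friction and masses are not known exactly. Their poses are not given: they have to be found in the camera images.
- anvil: fixed dark square die plate, 110 x 110 x 15 mm, with a round mid-grey anvil, 60 mm diameter and 15 mm high, in its middle; four bolt heads at its corners stand up to 20 mm. Origin on the bench under the centre; z up.
- anvil_top (a point): centre of the anvil's flat top, 30 mm above the bench
- backing: loose steel backing disc, 50 mm diameter, 15 mm thick, about 0.23 kg, lying flat on the bench at the start. Origin at the centre of its underside, z up.
- blank: loose brass blank, 42 mm diameter, 12 mm thick, about 0.14 kg, lying flat on the bench with its black dot up. Origin at the centre of its underside, z up; its x axis points from the centre towards the dot.
- mark (a point): centre of the black dot (10 mm diameter) on the brass blank's top face, 10 mm from the disc's centre, moves with the blank
- holder: fixed grey holder: base 110 (x) x 76 (y) x 8 mm, carrying a 56 x 56 x 24 mm plate tilted 20 degrees with a 21 mm through hole, its mouth 69 mm above the bench; two cheeks at y = -31 and +31 mm, 60 mm high. Origin on the bench under the base's centre; the parked probe leans with its top towards the holder's own -x, roughly towards the robot.
- probe: orange hand probe, 130 mm long, 0.17 kg, parked leaning 20 degrees, collar resting on the holder. Origin at the nose tip when fully out, z from nose to grip end. Along z: brass nose 0-14 mm, steel barrel (18 mm diameter) 14-55, black collar (34 mm) 55-63, round orange grip with black ribs (26 mm) 63-130. Draw it out along its own axis: 60 mm frees it.
- probe_grip (a point): point on the probe's axis at the middle of the grip, 100 mm from the tip of the nose when fully out; x, y, z axes as the probe's
- nose_tip (a point): tip of the probe's brass nose (7 mm diameter, round end); moves with the nose
- nose (a joint): how far the nose is pushed into the barrel: 0 fully out, 0.012 m fully in. A spring pushes back with 2 N at first, rising by 0.5 N per mm (5 N at 6 mm, 8 N at 12 mm).
- carton: bystander: open cardboard carton of brass links, 120 x 160 x 75 mm, beyond the anvil; origin under its centre
- bottle: bystander: clear bottle with a green cap, 64 mm diameter, 180 mm high; origin under its centre
- spanner: bystander: steel spanner about 160 mm long lying on the bench, its length along its own x; origin near its middle
- die_ring: bystander: loose dark steel ring, 60 mm outside, 36 mm inside, 20 mm high; origin under its centre
Mind the look-alikes: they are no part of the job. Of the things that look like the blank, take the one that is nearest to the robot's base at the start.

How it is judged:
By the outcome, as a careful person would: the job done as asked, in the order asked, and still so for the second after the job is handed in, while the arm keeps its last pose, push and grip.
It also fails if it takes over 69 s, if anything falls off the work surface, if the arm or the gripper's body presses on something with over 40 N, if the wrist force passes 120 N, or if a joint passes its speed limit or range.

## Working session

There is one attempt and no reset: what is moved stays moved. The work goes in short steps, Python scripts to look and compute and a tool call to move; the robot and the scene stay as the last step left them, time stands still between calls to the robot, and variables do not carry over. Pictures are saved under pics/ and viewed, at most 10 in all, crops included, and the job is handed in when it is done.

Besides the shell and the picture viewer there is one more tool, called after "Call:" by a JSON object that holds its "method" and its "body". move_arm: Moves the arm, as the interface text tells. Its arguments: {"type":"object","properties":{"targets":{"type":"array","items":{"type":"array","items":{"type":"number"}}},"grip_force":{"type":"number"}},"required":["targets"]}

```bash
ls; mkdir -p pics; python3 - <<'E'
from rig import env, imaging
import cv2
for n in("top","side"):
    im=imaging.get_image(n); cv2.imwrite(f"pics/{n}0.png",im[:,:,::-1]); 
    c=imaging.calibration(n); print(n,c)
print(env.state())
a=cv2.imread("pics/top0.png");b=cv2.imread("pics/side0.png")
E
```

```text
pics
top {'fx': 447.7161768416447, 'fy': 447.7161768416447, 'cx': 259.8593517926363, 'cy': 195.80699736553558, 'k1': 0.028449581340281315, 'view': array([[-0.00449968, -0.9999681 , -0.00659867, -0.02739351],
       [ 0.99557426, -0.00509915,  0.09383974, -0.60141123],
       [-0.09387039, -0.00614721,  0.99556545, -1.35846843],
       [ 0.        ,  0.        ,  0.        ,  1.        ]])}
side {'fx': 450.46936778658846, 'fy': 450.46936778658846, 'cx': 253.18195400965834, 'cy': 198.5328100991823, 'k1': 0.05439289336411053, 'view': array([[ 0.81904405, -0.57329759,  0.02228709, -0.49763152],
       [ 0.32929706,  0.50155207,  0.80000561, -0.26743681],
       [-0.46981942, -0.64790076,  0.59957845, -0.97508474],
       [ 0.        ,  0.        ,  0.        ,  1.        ]])}
{'clock': 0.1, 'joint_positions': array([ 1.02849594e+00,  2.07337001e-01,  1.54278376e+00,  1.61483809e-05,
        1.39350385e+00, -1.50520741e-01]), 'qvel': array([-2.77115335e-04, -1.33369691e-03, -5.03450614e-03, -5.67956356e-05,
       -8.69604001e-04,  5.12594934e-04]), 'joint_torque': array([ 8.89783701e-05, -3.71858418e+01, -2.82296991e+01,  6.99640671e-02,
        3.10352712e-02, -4.34722858e-05]), 'eef_pos': array([0.21919541, 0.53080298, 0.20441863]), 'tcp_rot': array([-3.13958606e+00, -3.20407061e-04,  2.74980982e+00]), 'force': array([0.33700877, 0.08509286, 0.85144406]), 'wrist_torque': array([-0.03706308, -0.04017618, -0.04671301]), 'grasp_force': 0.0, 'finger_gap': 0.09403553546936394}
```

View pics/top0.png

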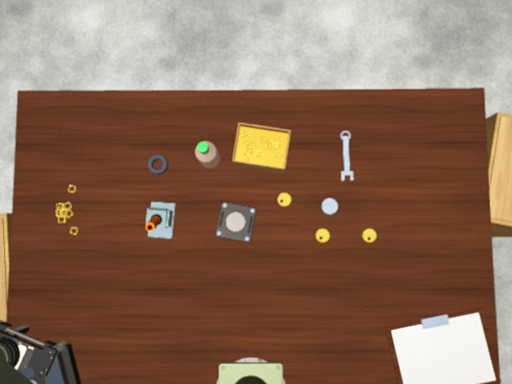

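View pics/side0.png

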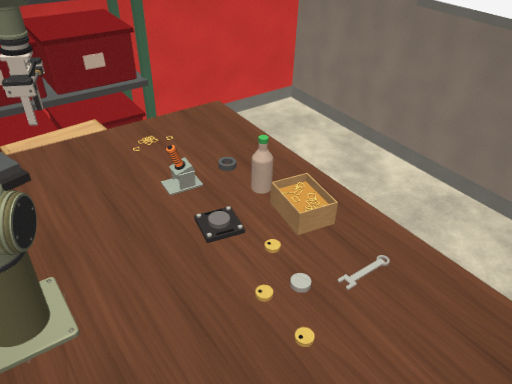

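```bash
cat > h.py <<'E'
import numpy as np, cv2
from rig import env, imaging
from scipy.spatial.transform import Rotation as R
C={n:imaging.calibration(n) for n in("top","side")}
def grab(n,f=None):
    im=np.ascontiguousarray(imaging.get_image(n)[:,:,::-1])
    if f: cv2.imwrite("pics/"+f,im)
    return im
def K(n):
    c=C[n]; return np.array([[c["fx"],0,c["cx"]],[0,c["fy"],c["cy"]],[0,0,1.]]),np.array([c["k1"],0,0,0,0.])
def rt(n):
    V=C[n]["view"]; F=np.diag([1,-1,-1.]); return F@V[:3,:3],F@V[:3,3]
def proj(n,P):
    Rm,t=rt(n);k,d=K(n); return cv2.projectPoints(np.atleast_2d(np.float64(P)),cv2.Rodrigues(Rm)[0],t,k,d)[0][:,0]
def ray(n,uv):
    Rm,t=rt(n);k,d=K(n)
    x=cv2.undistortPointsIter(np.float64([[uv]]),k,d,None,None,(3,50,1e-12))[0,0]
    return -Rm.T@t, Rm.T@np.array([x[0],x[1],1.])
def plane(n,uv,z):
    o,d=ray(n,uv); return o+d*(z-o[2])/d[2]
def tri(a,b):
    (o1,d1),(o2,d2)=ray("top",a),ray("side",b)
    s=np.linalg.lstsq(np.c_[d1,-d2],o2-o1,rcond=None)[0]
    p,q=o1+d1*s[0],o2+d2*s[1]; return (p+q)/2,np.linalg.norm(p-q)
def blobs(mask,amin=20):
    out=[]
    for c in cv2.findContours(mask.astype(np.uint8),cv2.RETR_EXTERNAL,cv2.CHAIN_APPROX_NONE)[0]:
        h=cv2.convexHull(c); m=cv2.moments(h)
        if m["m00"]>=amin: out.append((m["m10"]/m["m00"],m["m01"]/m["m00"],m["m00"],cv2.boundingRect(c)))
    return out
E
python3 - <<'E'
from h import *
t=cv2.imread("pics/top0.png");s=cv2.imread("pics/side0.png")
np.set_printoptions(precision=4,suppress=True)
for n,im in(("top",t),("side",s)):
    hsv=cv2.cvtColor(im,cv2.COLOR_BGR2HSV)
    y=cv2.inRange(hsv,(20,120,100),(35,255,255))
    for b in blobs(y,60):
        p=plane(n,b[:2],.006); print(n,"yellow",np.round(b[:3],1),b[3],p,np.hypot(*p[:2]))
def cr(im,x,y,w,h,W,H): return cv2.resize(im[y:y+h,x:x+w],(W,H),interpolation=cv2.INTER_CUBIC)
a=np.hstack([cr(t,262,185,120,64,480,256),cr(t,140,195,64,51,320,256)])
b=np.hstack([cr(s,245,230,80,120,224,336),cr(s,190,195,65,60,288,266)[0:266] if 0 else cr(s,188,192,60,70,288,336),cr(s,155,140,60,70,288,336)])
cv2.imwrite("pics/crop1.png",np.vstack([a,b]))
E
```

```text
top yellow [322.3 235.1 133. ] (316, 229, 14, 13) [ 0.4794 -0.2242  0.006 ] 0.5292700317128548
top yellow [368.9 234.9 142. ] (362, 228, 15, 15) [ 0.4794 -0.3687  0.006 ] 0.6047777381001995
top yellow [501.3 221.6  67. ] (491, 218, 21, 8) [ 0.5192 -0.7767  0.006 ] 0.9342796248328854
top yellow [  4.8 240.6 278. ] (0, 214, 9, 64) [0.4679 0.7614 0.006 ] 0.8936277883677063
top yellow [ 63.  211.6 248.5] (56, 202, 16, 21) [0.557  0.5859 0.006 ] 0.8083693972672158
top yellow [284. 199. 126.] (278, 193, 13, 13) [ 0.5929 -0.106   0.006 ] 0.6022938216052188
top yellow [ 261.6  147.  1722. ] (235, 127, 54, 42) [ 0.759  -0.0362  0.006 ] 0.7599080452772041
top yellow [498.3 138.  562.5] (489, 113, 23, 68) [ 0.7822 -0.7815  0.006 ] 1.1056842671718743
side yellow [304.2 335.4 225. ] (295, 328, 19, 16) [ 0.4807 -0.3692  0.006 ] 0.6060887532280677
side yellow [264.  291.4 175. ] (256, 285, 17, 14) [ 0.4812 -0.2241  0.006 ] 0.5308376222598284
side yellow [272.2 244.2 119.5] (265, 239, 16, 11) [ 0.5946 -0.1055  0.006 ] 0.6039021409794098
```

View pics/crop1.png

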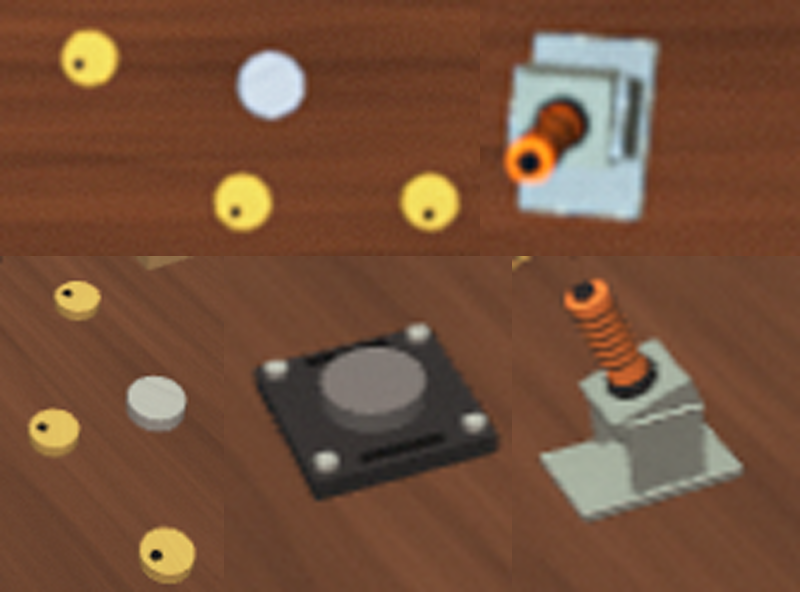

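```bash
python3 - <<'E'
from h import *
np.set_printoptions(precision=4,suppress=True)
ims={"top":cv2.imread("pics/top0.png"),"side":cv2.imread("pics/side0.png")}
box={"top":dict(back=(315,193,345,220),anv=(222,210,248,234),plate=(212,198,262,246),dot=(314,228,331,243),pr=(140,205,172,236),hold=(142,198,180,242)),
"side":dict(back=(286,270,316,296),anv=(203,206,235,232),plate=(190,200,250,245),dot=(254,283,275,302),pr=(160,142,190,180),hold=(158,158,206,196))}
def sub(n,k,mask):
    x0,y0,x1,y1=box[n][k]; m=np.zeros_like(mask); m[y0:y1,x0:x1]=mask[y0:y1,x0:x1]; return m
pl=[];
for n,im in ims.items():
    hsv=cv2.cvtColor(im,cv2.COLOR_BGR2HSV); H,S,V=[hsv[...,i].astype(int) for i in range(3)]
    for k,m,z in(("back",(S<70)&(V>100),.0075),("anv",(S<80)&(V>(100 if n=="top" else 85)),.03),("dot",(V<110),.012)):
        for b in blobs(sub(n,k,m),3 if k=="dot" else 60): print(n,k,np.round(b[:3],1),b[3],plane(n,b[:2],z))
        if k=="dot":
            x0,y0,x1,y1=box[n][k]; g=im[y0:y1,x0:x1,1].astype(float); w=np.clip(140-g,0,None)
            yy=sub(n,"dot",cv2.inRange(hsv,(20,120,100),(35,255,255))); hull=cv2.convexHull(cv2.findNonZero(yy)); 
            mk=np.zeros(im.shape[:2],np.uint8); cv2.fillConvexPoly(mk,hull,1); mk=cv2.erode(mk,np.ones((3,3)))[y0:y1,x0:x1]; w=w*mk
            ys,xs=np.mgrid[y0:y1,x0:x1]; c=((w*xs).sum()/w.sum(),(w*ys).sum()/w.sum()); print(n,"dotw",c,plane(n,c,.012))
    m=sub(n,"plate",(S<90)&(V>135)); 
    for b in blobs(m,2): print(n,"bolt?",np.round(b[:3],1),plane(n,b[:2],.018))
    m=sub(n,"pr",(H<16)&(S>190)&(V>110)); ys,xs=np.nonzero(m); 
    l=cv2.fitLine(np.c_[xs,ys].astype(np.float32),cv2.DIST_L2,0,.01,.01).ravel(); print(n,"probe",l,len(xs),xs.min(),xs.max(),ys.min(),ys.max())
    o,d1=ray(n,l[2:]-8*l[:2]);_,d2=ray(n,l[2:]+8*l[:2]); pl.append((np.cross(d1,d2),o))
    m=sub(n,"hold",(S<70)&(V>110)); cn=max(cv2.findContours(m.astype(np.uint8),cv2.RETR_EXTERNAL,cv2.CHAIN_APPROX_NONE)[0],key=cv2.contourArea)
    ap=cv2.approxPolyDP(cv2.convexHull(cn),2.0,True)[:,0]; print(n,"hold",[(tuple(p),plane(n,p,.008)[:2].round(3).tolist()) for p in ap])
(n1,o1),(n2,o2)=pl; d=np.cross(n1,n2); d/=np.linalg.norm(d); d*=np.sign(d[2])
A=np.vstack([n1/np.linalg.norm(n1),n2/np.linalg.norm(n2),[0,0,1]])
for z in(.069,.14): print("axis at",z,np.linalg.solve(A,[A[0]@o1,A[1]@o2,z]))
print("dir",d,"tilt",np.degrees(np.arccos(d[2])),"az",np.degrees(np.arctan2(d[1],d[0])))
E
```

```text
top back [329.2 205.7 220.5] (321, 197, 17, 18) [ 0.5709 -0.2471  0.0075]
top anv [234.5 221.5 575. ] (222, 210, 26, 24) [0.5221 0.0481 0.03  ]
top dotw (np.float64(320.44919786096256), np.float64(237.55080213903744)) [ 0.4718 -0.2175  0.012 ]
top bolt? [246.7 238.2  12.5] [0.4709 0.011  0.018 ]
top bolt? [218.7 232.9  13. ] [0.4875 0.0978 0.018 ]
top bolt? [235.2 221.5 296. ] [0.5225 0.0467 0.018 ]
top bolt? [251.9 210.1  12.5] [ 0.5576 -0.0051  0.018 ]
top bolt? [224.1 205.   13. ] [0.574  0.0812 0.018 ]
top probe [  0.6476  -0.762  151.9419 222.7209] 86 145 159 216 230
top hold [((np.int32(152), np.int32(201)), [0.589, 0.308]), ((np.int32(175), np.int32(204)), [0.579, 0.236]), ((np.int32(171), np.int32(238)), [0.473, 0.247]), ((np.int32(147), np.int32(235)), [0.482, 0.322]), ((np.int32(146), np.int32(210)), [0.56, 0.327])]
side back [300.2 282.  317.5] (290, 273, 22, 19) [ 0.5697 -0.2495  0.0075]
side anv [218.4 218.4 257.5] (208, 211, 22, 17) [0.5176 0.0376 0.03  ]
side dotw (np.float64(259.54209748892174), np.float64(290.68833087149187)) [ 0.4708 -0.2207  0.012 ]
side bolt? [209. 234.   6.] [0.4707 0.0087 0.018 ]
side bolt? [239.6 225.9   5.5] [ 0.5562 -0.0086  0.018 ]
side bolt? [198.5 214.9   5. ] [0.4872 0.094  0.018 ]
side bolt? [228. 207.   6.] [0.5747 0.079  0.018 ]
side probe [  0.4656   0.885  174.9846 157.4769] 65 167 181 146 166
side hold [((np.int32(185), np.int32(158)), [0.605, 0.394]), ((np.int32(202), np.int32(184)), [0.576, 0.231]), ((np.int32(169), np.int32(194)), [0.469, 0.24]), ((np.int32(161), np.int32(181)), [0.479, 0.314]), ((np.int32(170), np.int32(165)), [0.543, 0.382])]
axis at 0.069 [0.5284 0.2839 0.069 ]
axis at 0.14 [0.5038 0.2848 0.14  ]
dir [-0.3267  0.0113  0.945 ] tilt 19.082314676624357 az 178.01515673047155
```

```bash
cat >> h.py <<'E'
np.set_printoptions(precision=4,suppress=True)
def down(yaw): return R.from_euler("xyz",[np.pi,0,yaw])
def to(p,Rt=None):
    s=env.state(); R0=R.from_euler("xyz",s["tcp_rot"]); Rt=Rt or R0
    print("rot",(R0.inv()*Rt).as_rotvec().round(4),"shift cm",(R0.inv().apply(np.array(p)-s["eef_pos"])*100).round(2),"| pos",s["eef_pos"],"rpy",s["tcp_rot"],"F",s["force"].round(2),"gap",round(s["finger_gap"],4),"t",s["clock"],"j",s["joint_positions"].round(2))
E
python3 - <<'E'
from h import *
to([.5703,-.2483,.10],down(2.75))
e,r=tri((150,226.8),(170.4,147.3)); print("cap",e,r)
e2,r2=tri((157.6,219),(180,165.4)); print("collar",e2,r2)
E
```

```text
rot [-0.002  -0.0003 -0.0002] shift cm [-62.2  -58.58  10.54] | pos [0.2192 0.5308 0.2044] rpy [-3.1396 -0.0003  2.7498] F [0.34 0.09 0.85] gap 0.094 t 0.1 j [ 1.03  0.21  1.54  0.    1.39 -0.15]
cap [0.5053 0.2804 0.1366] 0.0019374509684494164
collar [0.5293 0.2758 0.0685] 0.00014419667769408921
```

Call:
{"method": "move_arm", "body": {"targets": [[0, 0, 0, -62.2, -58.6, 5, -1], [0, 0, 0, -62.2, -58.6, 5, -1], [0, 0, 0, -62.2, -58.6, 5, -1], [0, 0, 0, -62.2, -58.6, 5, -1], [0, 0, 0, -62.2, -58.6, 5, -1], [0, 0, 0, -62.2, -58.6, 5, -1], [0, 0, 0, -62.2, -58.6, 5, -1], [0, 0, 0, -62.2, -58.6, 5, -1], [0, 0, 0, -62.2, -58.6, 5, -1], [0, 0, 0, -62.2, -58.6, 5, -1], [0, 0, 0, -62.2, -58.6, 5, -1], [0, 0, 0, -62.2, -58.6, 5, -1]]}}

```text
clock: 1.3
eef_pos: [0.4658, -0.0167, 0.1701]
tcp_rot: [3.141, -0.0, 2.749]
force: [-0.0, 0.4, 0.0]
finger_gap: 0.0938
grasp_force: 0.0
```

```bash
python3 -c "
from h import *
to([.5703,-.2483,.05],down(2.75))"
```

```text
rot [ 0.0002 -0.0002 -0.0007] shift cm [-18.52 -17.41  12.  ] | pos [ 0.4658 -0.0167  0.1701] rpy [ 3.1414 -0.0002  2.7493] F [-0.01  0.42  0.04] gap 0.0938 t 1.3 j [-0.22  0.01  1.84  0.    1.3  -1.4 ]
```

Call:
{"method": "move_arm", "body": {"targets": [[0, 0, 0, -18.5, -17.4, 7, -1], [0, 0, 0, -18.5, -17.4, 7, -1], [0, 0, 0, -18.5, -17.4, 7, -1], [0, 0, 0, -18.5, -17.4, 7, -1], [0, 0, 0, -18.5, -17.4, 7, -1], [0, 0, 0, -18.5, -17.4, 7, -1], [0, 0, 0, -18.5, -17.4, 7, -1], [0, 0, 0, -18.5, -17.4, 7, -1]]}}

```text
clock: 2.1
eef_pos: [0.5695, -0.2448, 0.1]
tcp_rot: [3.141, -0.002, 2.75]
force: [-0.7, 0.4, 0.7]
finger_gap: 0.094
grasp_force: 0.0
```

```bash
python3 -c "
from h import *
to([.5703,-.2483,.004],down(2.75))"
```

```text
rot [ 0.0008 -0.0018 -0.    ] shift cm [-0.22 -0.3   9.6 ] | pos [ 0.5695 -0.2448  0.1   ] rpy [ 3.1408 -0.0018  2.75  ] F [-0.66  0.42  0.69] gap 0.094 t 2.1 j [-0.55  0.4   1.52  0.    1.22 -1.73]
```

Call:
{"method": "move_arm", "body": {"targets": [[0, 0, 0, 0, 0, 4.5, -1], [0, 0, 0, 0, 0, 8, -1], [0, 0, 0, 0, 0, 9.6, -1], [0, 0, 0, 0, 0, 9.6, -1], [0, 0, 0, 0, 0, 9.6, 1], [0, 0, 0, 0, 0, 9.6, 1], [0, 0, 0, 0, 0, 9.6, 1], [0, 0, 0, 0, 0, 9.6, 1], [0, 0, 0, 0, 0, 9.6, 1], [0, 0, 0, 0, 0, 9.6, 1]], "grip_force": 6}}

```text
clock: 3.1
eef_pos: [0.5702, -0.2465, 0.0047]
tcp_rot: [-3.141, 0.0, 2.75]
force: [0.2, -0.7, 1.5]
finger_gap: 0.0499
grasp_force: 6.3
```

```bash
python3 -c "
from h import *
to([.5703,-.2483,.004],down(2.75))"
```

```text
rot [-0.0006  0.0005 -0.0002] shift cm [-0.07 -0.16  0.07] | pos [ 0.5702 -0.2465  0.0047] rpy [-3.141   0.0005  2.7498] F [ 0.2  -0.74  1.47] gap 0.0499 t 3.1 j [-0.55  0.53  1.57 -0.    1.05 -1.73]
```

Call:
{"method": "move_arm", "body": {"targets": [[0, 0, 0, 0, 0, 0, -0.6], [0, 0, 0, 0, 0, 0, -0.6], [0, 0, 1.57, 0, 0, 0, -0.6], [0, 0, 1.57, 0, 0, 0, -0.6], [0, 0, 1.57, 0, 0, 0, -0.6], [0, 0, 1.57, 0, 0, 0, -0.6], [0, 0, 1.57, 0, 0, 0, -0.6], [0, 0, 1.57, 0, 0, 0, -0.6], [0, 0, 1.57, 0, 0, 0, -0.6], [0, 0, 1.57, 0, 0, 0, -0.6], [0, 0, 1.57, 0, 0, 0, -0.6], [0, 0, 1.57, 0, 0, 0, -0.6]]}}

```text
clock: 4.3
eef_pos: [0.5701, -0.246, 0.0042]
tcp_rot: [-3.141, -0.0, 1.244]
force: [-0.7, -0.2, 1.0]
finger_gap: 0.0752
grasp_force: 0.0
```

```bash
python3 -c "
from h import *
to([.5703,-.2483,.004],down(2.75-1.57))"
```

```text
rot [-0.0004 -0.0002  0.0635] shift cm [-0.21  0.09  0.02] | pos [ 0.5701 -0.246   0.0042] rpy [-3.1412 -0.0002  1.2435] F [-0.71 -0.2   0.97] gap 0.0752 t 4.3 j [-0.55  0.53  1.57  0.    1.05 -0.22]
```

Call:
{"method": "move_arm", "body": {"targets": [[0, 0, 0, 0, 0, 0, 1], [0, 0, 0, 0, 0, 0, 1], [0, 0, 0, 0, 0, 0, 1], [0, 0, 0, 0, 0, 0, 1], [0, 0, 0, 0, 0, 0, 1], [0, 0, 0, 0, 0, -1, 1], [0, 0, 0, 0, 0, -4, 1], [0, 0, 0, 0, 0, -8, 1], [0, 0, 0, 0, 0, -8, 1], [0, 0, 0, 0, 0, -8, 1]], "grip_force": 30}}

```text
clock: 5.3
eef_pos: [0.5709, -0.2465, 0.0857]
tcp_rot: [3.139, 0.001, 1.25]
force: [0.3, 0.1, -2.7]
finger_gap: 0.0489
grasp_force: 30.0
```

```bash
python3 -c "
from h import *
to([.5224,.0447,.0855])"
```

```text
rot [0. 0. 0.] shift cm [ 26.11 -13.78  -0.03] | pos [ 0.5709 -0.2465  0.0857] rpy [3.1392 0.0006 1.25  ] F [ 0.3   0.08 -2.7 ] gap 0.0489 t 5.3 j [-0.55  0.42  1.53 -0.    1.19 -0.23]
```

Call:
{"method": "move_arm", "body": {"targets": [[0, 0, 0, 26.1, -13.8, 0, 1], [0, 0, 0, 26.1, -13.8, 0, 1], [0, 0, 0, 26.1, -13.8, 0, 1], [0, 0, 0, 26.1, -13.8, 0, 1], [0, 0, 0, 26.1, -13.8, 0, 1], [0, 0, 0, 26.1, -13.8, 0, 1], [0, 0, 0, 26.1, -13.8, 0, 1], [0, 0, 0, 26.1, -13.8, 0, 1], [0, 0, 0, 26.1, -13.8, 0, 1], [0, 0, 0, 26.1, -13.8, 2, 1], [0, 0, 0, 26.1, -13.8, 3, 1], [0, 0, 0, 26.1, -13.8, 3, 1]]}}

```text
clock: 6.5
eef_pos: [0.5196, 0.0439, 0.0521]
tcp_rot: [-3.137, 0.001, 1.248]
force: [0.5, 0.0, -2.8]
finger_gap: 0.0489
grasp_force: 30.0
```

```bash
python3 -c "
from h import *
to([.5224,.0447,.0345])
t=grab('top','top1.png');s=grab('side','side1.png')
f=lambda im,x,y,w,h:cv2.resize(im[y:y+h,x:x+w],(400,400),interpolation=cv2.INTER_CUBIC)
cv2.imwrite('pics/crop2.png',np.hstack([f(t,200,180,80,80),f(s,180,180,80,80)]))"
```

```text
rot [0. 0. 0.] shift cm [0.16 0.25 1.76] | pos [0.5196 0.0439 0.0521] rpy [-3.1365  0.0014  1.2476] F [ 0.54  0.   -2.8 ] gap 0.0489 t 6.5 j [-0.08  0.28  1.8  -0.    1.07  0.24]
```

View pics/crop2.png

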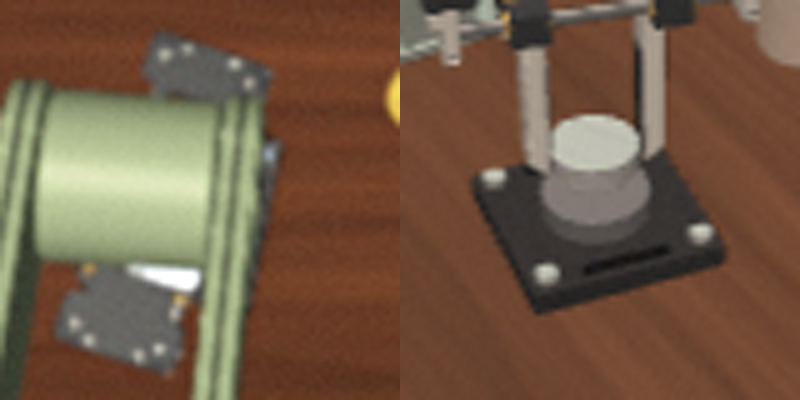

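```bash
python3 -c "
from h import *
to([.5224,.0447,.0345])
s=grab('side','side2.png')
hsv=cv2.cvtColor(s,cv2.COLOR_BGR2HSV)
for th in(165,175,185,195):
  m=np.zeros(s.shape[:2],bool); m[200:216,207:231]=(hsv[200:216,207:231,2]>th)&(hsv[200:216,207:231,1]<60)
  for b in blobs(m,40): print(th,np.round(b[:3],1),b[3],plane('side',b[:2],env.state()['eef_pos'][2]-.0045+.015))
m=np.zeros(s.shape[:2],bool); m[200:250,185:255]=hsv[200:250,185:255,2]>135
print([(np.round(b[:3],1),plane('side',b[:2],.018)) for b in blobs(m,2)])
"
```

```text
rot [0. 0. 0.] shift cm [0.07 0.08 1.96] | pos [0.5215 0.0442 0.0541] rpy [-3.1406  0.0003  1.2483] F [-0.   -0.19 -1.45] gap 0.0487 t 6.6 j [-0.08  0.28  1.8  -0.    1.07  0.24]
165 [218.7 207.8 136. ] (211, 203, 17, 11) [0.5201 0.0382 0.0651]
175 [218.5 207.8 130. ] (211, 203, 16, 11) [0.5195 0.0386 0.0651]
185 [218.3 207.8 123. ] (211, 203, 16, 11) [0.5192 0.0389 0.0651]
[(array([209. , 234.2,   7. ]), array([0.4703, 0.008 , 0.018 ])), (array([239.6, 225.9,   5.5]), array([ 0.5562, -0.0086,  0.018 ])), (array([198.5, 214.6,   6.5]), array([0.4877, 0.0952, 0.018 ])), (array([230.5, 204.3,  25.5]), array([0.5875, 0.0855, 0.018 ])), (array([215.4, 208.1, 282. ]), array([0.542 , 0.0943, 0.018 ]))]
```

Call:
{"method": "move_arm", "body": {"targets": [[0, 0, 0, 0.2, 0.05, 1.0, 1], [0, 0, 0, 0.2, 0.05, 1.5, 1], [0, 0, 0, 0.2, 0.05, 1.8, 1], [0, 0, 0, 0.2, 0.05, 1.9, 1], [0, 0, 0, 0.2, 0.05, 1.95, 1], [0, 0, 0, 0.2, 0.05, 1.95, 1], [0, 0, 0, 0.2, 0.05, 1.95, 1]]}}

```text
clock: 7.35
eef_pos: [0.5229, 0.0469, 0.0351]
tcp_rot: [3.141, -0.0, 1.25]
force: [-0.2, -0.5, -1.4]
finger_gap: 0.0491
grasp_force: 30.0
```

Call:
{"method": "move_arm", "body": {"targets": [[0, 0, 0, 0, 0, 0.04, 1], [0, 0, 0, 0, 0, 0.08, 1], [0, 0, 0, 0, 0, 0.12, 1], [0, 0, 0, 0, 0, 0.12, 1]]}}

```text
clock: 7.75
eef_pos: [0.5229, 0.0468, 0.0343]
tcp_rot: [3.141, -0.0, 1.25]
force: [-0.7, 0.1, 3.9]
finger_gap: 0.0494
grasp_force: 30.0
```

Call:
{"method": "move_arm", "body": {"targets": [[0, 0, 0, 0, 0, 0, -0.4], [0, 0, 0, 0, 0, 0, -0.4], [0, 0, 0, 0, 0, -1, -0.6], [0, 0, 0, 0, 0, -4, -1], [0, 0, 0, 0, 0, -7, -1], [0, 0, 0, 0, 0, -7, -1]]}}

```text
clock: 8.35
eef_pos: [0.5271, 0.0466, 0.109]
tcp_rot: [3.131, -0.003, 1.25]
force: [0.2, -0.1, -0.2]
finger_gap: 0.0927
grasp_force: 0.0
```

```bash
python3 -c "
from h import *
to([.4803,-.223,.06],down(1.25))"
```

```text
rot [ 0.0104 -0.0027 -0.0001] shift cm [-27.07   4.01   4.87] | pos [0.5271 0.0466 0.109 ] rpy [ 3.1312 -0.0027  1.2499] F [ 0.17 -0.1  -0.2 ] gap 0.0927 t 8.35 j [-0.08  0.2   1.76  0.    1.17  0.25]
```

Call:
{"method": "move_arm", "body": {"targets": [[0, 0, 0, -27, 4.5, 0, -1], [0, 0, 0, -27, 4.5, 0, -1], [0, 0, 0, -27, 4.5, 0, -1], [0, 0, 0, -27, 4.5, 0, -1], [0, 0, 0, -27, 4.5, 0, -1], [0, 0, 0, -27, 4.5, 2, -1], [0, 0, 0, -27, 4.5, 4.5, -1], [0, 0, 0, -27, 4.5, 4.5, -1], [0, 0, 0, -27, 4.5, 4.5, -1], [0, 0, 0, -27, 4.5, 4.5, -1]]}}

```text
clock: 9.35
eef_pos: [0.481, -0.2234, 0.0596]
tcp_rot: [3.14, 0.0, 1.251]
force: [0.3, 0.1, 0.3]
finger_gap: 0.0938
grasp_force: 0.0
```

```bash
python3 -c "
from h import *
t=grab('top','top3.png');s=grab('side','side3.png')
to([.4803,-.223,.0045],down(1.25))
f=lambda im,x,y,w,h:cv2.resize(im[y:y+h,x:x+w],(400,400),interpolation=cv2.INTER_CUBIC)
cv2.imwrite('pics/crop3.png',np.hstack([f(t,210,197,50,50),f(s,190,190,60,60)]))
g=lambda im:cv2.cvtColor(im,cv2.COLOR_BGR2HSV)
# side: sub-pixel circles by intensity: top view
h=g(t)
for lo in (150,170,190,210):
  m=np.zeros(h.shape[:2],bool); m[208:235,222:248]=h[208:235,222:248,2]>lo
  print('disc',lo,[(np.round(b[:3],1),plane('top',b[:2],.0425)) for b in blobs(m,40)])
for lo in (80,95,105,115):
  m=np.zeros(h.shape[:2],bool); m[206:237,220:250]=h[206:237,220:250,2]>lo
  print('anvil',lo,[(np.round(b[:3],1),b[3],plane('top',b[:2],.028)) for b in blobs(m,40)])
m=np.zeros(h.shape[:2],bool); m[198:246,212:262]=h[198:246,212:262,2]>135
print([(np.round(b[:3],1),plane('top',b[:2],.018)) for b in blobs(m,2)])
"
```

```text
rot [0.0024 0.0007 0.0011] shift cm [ 0.02 -0.13  5.56] | pos [ 0.4814 -0.2235  0.0601] rpy [3.1391 0.0007 1.2511] F [-0.44  0.08  0.  ] gap 0.0939 t 9.45 j [-0.6   0.28  1.78  0.    1.08 -0.28]
disc 150 [(array([235.2, 221.6, 282. ]), array([0.5215, 0.0451, 0.0425]))]
disc 170 [(array([235. , 221.3, 256. ]), array([0.5221, 0.0458, 0.0425]))]
disc 190 [(array([235.1, 221.4, 240. ]), array([0.5219, 0.0454, 0.0425]))]
disc 210 [(array([234.3, 221.1, 186.5]), array([0.5227, 0.0479, 0.0425]))]
anvil 80 [(array([234.5, 221. , 870. ]), (220, 206, 30, 31), array([0.5237, 0.0482, 0.028 ]))]
anvil 95 [(array([234.5, 221. , 866.5]), (220, 206, 30, 31), array([0.5236, 0.0483, 0.028 ]))]
anvil 105 [(array([233.2, 222.2, 739. ]), (220, 206, 30, 31), array([0.5202, 0.0521, 0.028 ]))]
anvil 115 [(array([235. , 221.5, 334. ]), (225, 211, 21, 22), array([0.5222, 0.0468, 0.028 ]))]
[(array([246.7, 238.2,  12.5]), array([0.4709, 0.011 , 0.018 ])), (array([218.7, 232.8,  12.5]), array([0.4877, 0.0977, 0.018 ])), (array([235.2, 221.5, 295. ]), array([0.5225, 0.0466, 0.018 ])), (array([251.9, 210.2,  12. ]), array([ 0.5573, -0.0052,  0.018 ])), (array([224.2, 204.9,  12. ]), array([0.5744, 0.0809, 0.018 ]))]
```

View pics/crop3.png

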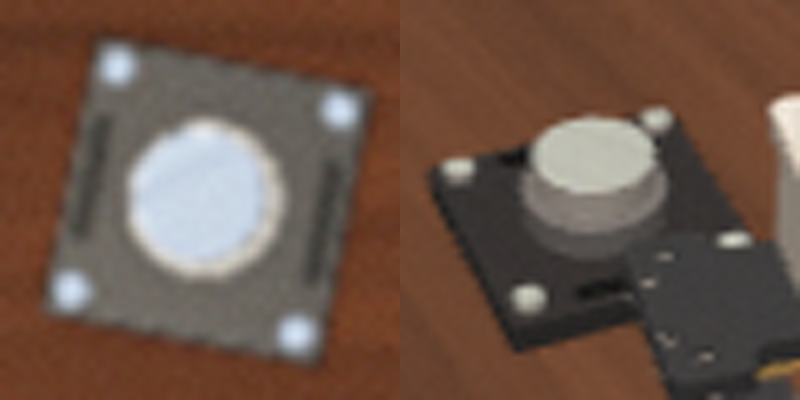

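```bash
python3 -c "
from h import *
t=cv2.imread('pics/top3.png').astype(int)
d=t[...,0]-t[...,2]
print(d[209:235:1,223:249])
for lo in(0,5,10,15):
  m=np.zeros(d.shape,bool); m[208:235,222:248]=(d[208:235,222:248]>lo)&(t[208:235,222:248,1]>150)
  for b in blobs(m,40): print(lo,np.round(b[:3],1),b[3],plane('top',b[:2],.045))
print(plane('top',(235,221.5),.03))
" | tail -40
```

```text
25   2 -14 -14 -11 -11  -8  -9]
 [-12 -11 -11  -7  13  25  26  27  27  28  30  27  28  28  27  27  27  29
   31  11 -11 -16 -11 -13 -11  -9]
 [-11 -12 -14  -3  17  24  29  27  31  28  28  29  28  26  26  26  28  25
   29  17  -8 -12 -13 -11 -12 -12]
 [-14 -12 -11   1  17  27  29  29  27  27  27  27  24  28  24  26  26  30
   31  21   0 -13 -14 -12 -12 -10]
 [ -8 -15 -10   1  21  29  30  28  28  27  24  27  25  27  27  27  27  27
   30  21  -1 -12 -14  -9 -12 -14]
 [-10 -14 -10   5  22  30  27  27  25  27  28  28  26  26  27  27  26  28
   29  23  -1 -13 -12 -11 -12 -12]
 [-12 -11 -11   0  17  27  27  27  27  25  27  27  26  27  27  28  25  27
   29  18  -7 -14 -12 -11 -10  -9]
 [-12 -14 -12  -9   9  21  26  26  27  28  27  26  29  27  25  28  26  29
   30  10 -10 -14 -10 -11 -13 -12]
 [-13 -14 -13 -14   0  18  26  26  28  28  27  28  26  27  27  27  29  31
   18   0 -13 -12 -10  -9 -11 -10]
 [-12 -14 -12 -17 -10   7  22  28  27  27  27  29  28  27  26  28  29  23
    5  -9 -16 -15 -13 -10  -9  -8]
 [-14 -13 -12 -11 -10  -4   9  22  28  30  29  28  25  26  28  29  20   7
  -10 -15 -12
[... 366 characters left out ...]
 -14 -12 -10  -9 -14 -14 -14 -15 -15 -12 -18 -14 -11  -9
  -10 -15 -12 -10  -8 -11 -10  -7]
 [-13 -12 -12 -14 -11 -12 -12 -12 -11 -12 -15 -14  -8 -12 -12 -14  -9 -11
  -10 -14  -9 -11  -9 -13 -10  -9]
 [-13 -16 -11 -12 -12 -12 -14 -13 -10 -11 -11 -12 -12 -14 -11  -9 -13 -14
  -11 -11 -10 -13 -12 -12 -10 -13]
 [-14 -13 -12 -11 -13 -16 -12 -12 -13 -11 -14 -14 -11 -13 -10 -12 -12 -11
  -12 -13  -9 -13 -11 -11 -10 -12]]
0 [234.3 221.  209.5] (226, 213, 17, 17) [0.5231 0.0477 0.045 ]
5 [234.5 220.9 199. ] (227, 213, 16, 17) [0.5233 0.0473 0.045 ]
10 [234.5 221.  184. ] (227, 213, 16, 17) [0.5231 0.0472 0.045 ]
15 [234.5 221.  174.5] (227, 214, 16, 15) [0.523  0.0472 0.045 ]
[0.5221 0.0466 0.03  ]
```

Call:
{"method": "move_arm", "body": {"targets": [[0, 0, 0, 0, 0, 3, -1], [0, 0, 0, 0, 0, 5, -1], [0, 0, 0, 0, 0, 5.55, -1], [0, 0, 0, 0, 0, 5.55, 0], [0, 0, 0, 0, 0, 5.55, 1], [0, 0, 0, 0, 0, 5.55, 1], [0, 0, 0, 0, 0, 5.55, 1], [0, 0, 0, 0, 0, 5.55, 1], [0, 0, 0, 0, 0, 5.55, 1], [0, 0, 0, 0, 0, 5.55, -0.5], [0, 0, 0, 0, 0, 5.55, -0.5]], "grip_force": 6}}

```text
clock: 10.55
eef_pos: [0.4802, -0.2236, 0.0032]
tcp_rot: [-3.142, -0.0, 1.25]
force: [0.3, 0.4, -0.4]
finger_gap: 0.0623
grasp_force: 0.0
```

Call:
{"method": "move_arm", "body": {"targets": [[0, 0, -1.57, 0, 0, 0, -0.5], [0, 0, -1.57, 0, 0, 0, -0.5], [0, 0, -1.57, 0, 0, 0, -0.5], [0, 0, -1.57, 0, 0, 0, -0.5], [0, 0, -1.57, 0, 0, 0, -0.5], [0, 0, -1.57, 0, 0, 0, -0.5], [0, 0, -1.57, 0, 0, 0, -0.5], [0, 0, -1.57, 0, 0, 0, -0.5], [0, 0, -1.57, 0, 0, 0, -0.5], [0, 0, -1.57, 0, 0, 0, -0.5], [0, 0, -1.57, 0, 0, 0, -0.5], [0, 0, -1.57, 0, 0, 0, -0.5]]}}

```text
clock: 11.75
eef_pos: [0.4801, -0.2235, 0.0031]
tcp_rot: [3.142, -0.0, 2.82]
force: [0.2, 0.5, 0.3]
finger_gap: 0.0704
grasp_force: 0.0
```

```bash
python3 -c "
from h import *
to([.4803,-.223,.0045],down(1.25+1.57))"
```

```text
rot [ 0.     -0.0002 -0.0004] shift cm [ 0.    0.06 -0.14] | pos [ 0.4801 -0.2235  0.0031] rpy [ 3.1415 -0.0002  2.8196] F [0.16 0.51 0.33] gap 0.0704 t 11.75 j [-0.6   0.37  1.8  -0.    0.97 -1.85]
```

Call:
{"method": "move_arm", "body": {"targets": [[0, 0, 0, 0, 0, 0, 1], [0, 0, 0, 0, 0, 0, 1], [0, 0, 0, 0, 0, 0, 1], [0, 0, 0, 0, 0, 0, 1], [0, 0, 0, 0, 0, 0, 1], [0, 0, 0, 0, 0, 0, 1], [0, 0, 0, 0, 0, -3, 1], [0, 0, 0, 0, 0, -7, 1], [0, 0, 0, 0, 0, -9, 1], [0, 0, 0, 0, 0, -9, 1], [0, 0, 0, 0, 0, -9, 1]], "grip_force": 25}}

```text
clock: 12.85
eef_pos: [0.4798, -0.2233, 0.0926]
tcp_rot: [3.141, -0.001, 2.82]
force: [-0.2, 0.3, -1.6]
finger_gap: 0.0409
grasp_force: 25.0
```

```bash
python3 -c "
from h import *
to([.5226,.0466,.093])"
```

```text
rot [0. 0. 0.] shift cm [ 4.48 26.96 -0.03] | pos [ 0.4798 -0.2233  0.0926] rpy [ 3.1414 -0.0005  2.8197] F [-0.2   0.27 -1.56] gap 0.0409 t 12.85 j [-0.6   0.23  1.76  0.    1.15 -1.85]
```

Call:
{"method": "move_arm", "body": {"targets": [[0, 0, 0, 4.5, 27, 0, 1], [0, 0, 0, 4.5, 27, 0, 1], [0, 0, 0, 4.5, 27, 0, 1], [0, 0, 0, 4.5, 27, 0, 1], [0, 0, 0, 4.5, 27, 0, 1], [0, 0, 0, 4.5, 27, 0, 1], [0, 0, 0, 4.5, 27, 0, 1], [0, 0, 0, 4.5, 27, 1.5, 1], [0, 0, 0, 4.5, 27, 3, 1], [0, 0, 0, 4.5, 27, 3.8, 1], [0, 0, 0, 4.5, 27, 3.8, 1], [0, 0, 0, 4.5, 27, 3.8, 1]]}}

```text
clock: 14.05
eef_pos: [0.5225, 0.0462, 0.0547]
tcp_rot: [-3.141, -0.001, 2.819]
force: [-0.6, -0.5, -1.1]
finger_gap: 0.0411
grasp_force: 25.0
```

```bash
python3 -c "
from h import *
to([.5226,.0466,.0485])"
```

```text
rot [0. 0. 0.] shift cm [0.   0.05 0.62] | pos [0.5225 0.0462 0.0547] rpy [-3.1412 -0.0012  2.8188] F [-0.61 -0.55 -1.15] gap 0.0411 t 14.05 j [-0.08  0.28  1.79 -0.    1.07 -1.32]
```

Call:
{"method": "move_arm", "body": {"targets": [[0, 0, 0, 0, 0.05, 0.4, 1], [0, 0, 0, 0, 0.05, 0.55, 1], [0, 0, 0, 0, 0.05, 0.6, 1], [0, 0, 0, 0, 0.05, 0.65, 1], [0, 0, 0, 0, 0.05, 0.7, 1], [0, 0, 0, 0, 0.05, 0.7, 1]]}}

```text
clock: 14.65
eef_pos: [0.5231, 0.0473, 0.0483]
tcp_rot: [-3.142, 0.0, 2.82]
force: [-0.4, -0.6, -1.3]
finger_gap: 0.0409
grasp_force: 25.0
```

Call:
{"method": "move_arm", "body": {"targets": [[0, 0, 0, 0, 0, 0.03, 1], [0, 0, 0, 0, 0, 0.06, 1], [0, 0, 0, 0, 0, 0.09, 1], [0, 0, 0, 0, 0, 0.09, 1]]}}

```text
clock: 15.05
eef_pos: [0.5232, 0.0473, 0.0481]
tcp_rot: [-3.142, -0.0, 2.82]
force: [-2.0, -0.1, 5.5]
finger_gap: 0.0411
grasp_force: 25.0
```

Call:
{"method": "move_arm", "body": {"targets": [[0, 0, 0, 0, 0, 0, -0.4], [0, 0, 0, 0, 0, 0, -0.4], [0, 0, 0, 0, 0, -1, -0.6], [0, 0, 0, 0, 0, -4, -1], [0, 0, 0, 0, 0, -9, -1], [0, 0, 0, 0, 0, -14, -1], [0, 0, 0, -11, 10, -14, -1], [0, 0, 0, -11, 10, -14, -1], [0, 0, 0, -11, 10, -14, -1], [0, 0, 0, -11, 10, -14, -1], [0, 0, 0, -11, 10, -14, -1]]}}

```text
clock: 16.15
eef_pos: [0.6589, 0.1076, 0.1861]
tcp_rot: [-3.14, -0.002, 2.821]
force: [-0.1, 0.3, 0.5]
finger_gap: 0.094
grasp_force: 0.0
```

```bash
python3 -c "
from h import *
t=grab('top','top4.png');s=grab('side','side4.png')
to([.5,.28,.2],down(3.05))
f=lambda im,x,y,w,h:cv2.resize(im[y:y+h,x:x+w],(400,300),interpolation=cv2.INTER_CUBIC)
cv2.imwrite('pics/crop4.png',np.vstack([np.hstack([f(t,215,205,40,30),f(s,198,190,40,30)]),np.hstack([f(t,136,198,52,39),f(s,150,142,60,45)])]))
"
```

```text
rot [-0.0004 -0.0006 -0.2304] shift cm [20.47 11.41 -1.24] | pos [0.6581 0.107  0.1875] rpy [-3.1411 -0.0006  2.8196] F [-0.46  0.05  0.23] gap 0.0943 t 16.25 j [ 0.03  0.41  1.31 -0.    1.42 -1.22]
```

View pics/crop4.png

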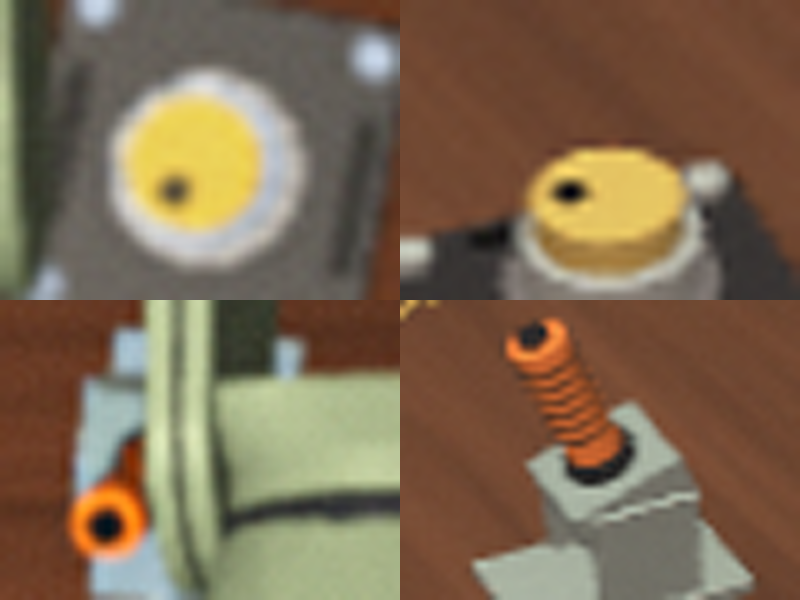

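```bash
python3 - <<'E'
from h import *
for n,(x0,y0,x1,y1),z in(("top",(222,207,250,236),.0),("side",(205,198,232,222),0)):
    im=cv2.imread(f"pics/{n}4.png"); hsv=cv2.cvtColor(im,cv2.COLOR_BGR2HSV)
    m=np.zeros(im.shape[:2],np.uint8); m[y0:y1,x0:x1]=cv2.inRange(hsv,(18,100,90),(38,255,255))[y0:y1,x0:x1]
    for b in blobs(m,40): print(n,"blank",np.round(b[:3],1),b[3],"mid",plane(n,b[:2],.051),"top",plane(n,b[:2],.057))
    x0,y0,x1,y1=x0+2,y0+2,x1-2,y1-2
    hull=cv2.convexHull(cv2.findNonZero(m)); mk=np.zeros_like(m); cv2.fillConvexPoly(mk,hull,1); mk=cv2.erode(mk,np.ones((3,3)))
    w=np.clip(130-im[...,1].astype(float),0,None)*mk
    if n=="side": w[209:]=0
    ys,xs=np.nonzero(w); ww=w[ys,xs]; c=((ww*xs).sum()/ww.sum(),(ww*ys).sum()/ww.sum()); print(n,"dot",c,plane(n,c,.057))
    if n=="top":
        m=np.zeros(im.shape[:2],bool); m[207:236,222:250]=hsv[207:236,222:250,2]>115
        for b in blobs(m,40): print("anvil",np.round(b[:3],1),b[3],plane(n,b[:2],.03))
    # probe cap from initial pictures
for n,bx in(("top",(140,215,160,236)),("side",(160,140,190,165))):
    im=cv2.imread(f"pics/{n}0.png"); hsv=cv2.cvtColor(im,cv2.COLOR_BGR2HSV)
    x0,y0,x1,y1=bx
    for v in(200,220,235):
        m=np.zeros(im.shape[:2],bool); m[y0:y1,x0:x1]=((hsv[...,0]<20)&(hsv[...,1]>150)&(hsv[...,2]>v))[y0:y1,x0:x1]
        for b in blobs(m,15): print(n,"cap",v,np.round(b[:3],1),b[3],plane(n,b[:2],.1395))
im=cv2.imread("pics/top0.png"); b=plane("top",(204,147),.18); print("bottle",b)
E
```

```text
top blank [234.  220.9 120. ] (228, 215, 13, 13) mid [0.5231 0.0482 0.051 ] top [0.5229 0.0478 0.057 ]
top dot (np.float64(231.98245614035088), np.float64(223.6315789473684)) [0.5147 0.054  0.057 ]
anvil [235.1 221.4 316.5] (225, 211, 21, 21) [0.5225 0.0462 0.03  ]
side blank [218.4 210.5 141. ] (211, 205, 16, 12) mid [0.5224 0.0445 0.051 ] top [0.5185 0.038  0.057 ]
side dot (np.float64(214.53435114503816), np.float64(208.0)) [0.5155 0.0528 0.057 ]
top cap 200 [149.4 226.2  55.5] (145, 222, 10, 9) [0.5061 0.2819 0.1395]
top cap 220 [149.4 226.2  53.5] (145, 222, 10, 9) [0.506  0.2819 0.1395]
top cap 235 [149.5 226.3  47. ] (146, 222, 8, 9) [0.5058 0.2817 0.1395]
side cap 200 [170.4 147.8  27.5] (166, 145, 9, 6) [0.5027 0.2727 0.1395]
side cap 220 [170.5 147.8  22.5] (166, 145, 9, 6) [0.5029 0.2726 0.1395]
bottle [0.7243 0.1238 0.18  ]
```

```bash
cat >> h.py <<'E'
def probeR(tilt=20.,az=174.5):
    a=np.radians(az);t=np.radians(tilt);h=np.array([np.cos(a),np.sin(a),0]);e=np.array([0,0,1.])
    u=np.sin(t)*h+np.cos(t)*e; x=np.cos(t)*h-np.sin(t)*e
    return R.from_matrix(np.c_[x,np.cross(-u,x),-u]),u
P0=np.array([.5315,.279,.069])
E
python3 -c "
from h import *
r,u=probeR(); print(u); to(P0+.115*u,r); to(P0+.026*u,r)"
```

```text
[-0.3404  0.0328  0.9397]
rot [-0.0399 -0.3482 -0.2236] shift cm [21.28 11.43  1.05] | pos [0.6581 0.107  0.1875] rpy [-3.1411 -0.0006  2.8196] F [-0.46  0.05  0.23] gap 0.0943 t 16.25 j [ 0.03  0.41  1.31 -0.    1.42 -1.22]
rot [-0.0399 -0.3482 -0.2236] shift cm [18.31 12.12  9.42] | pos [0.6581 0.107  0.1875] rpy [-3.1411 -0.0006  2.8196] F [-0.46  0.05  0.23] gap 0.0943 t 16.25 j [ 0.03  0.41  1.31 -0.    1.42 -1.22]
```

Call:
{"method": "move_arm", "body": {"targets": [[0, 0, 0, 5, 0, -2, -1], [0, 0, 0, 10, 2, -3, -1], [-0.04, -0.35, -0.22, 21.3, 11.4, 0, -1], [-0.04, -0.35, -0.22, 21.3, 11.4, 0, -1], [-0.04, -0.35, -0.22, 21.3, 11.4, 0, -1], [-0.04, -0.35, -0.22, 21.3, 11.4, 1, -1], [-0.04, -0.35, -0.22, 21.3, 11.4, 1, -1], [-0.04, -0.35, -0.22, 21.3, 11.4, 1, -1], [-0.04, -0.35, -0.22, 21.3, 11.4, 1, -1]]}}

```text
clock: 17.15
eef_pos: [0.4954, 0.2815, 0.179]
tcp_rot: [3.139, 0.354, 3.038]
force: [0.4, 0.4, -0.7]
finger_gap: 0.0937
grasp_force: 0.0
```

```bash
python3 -c "
from h import *
r,u=probeR(); to(P0+.026*u,r)
t=grab('side','side5.png')
cv2.imwrite('pics/crop5.png',cv2.resize(t[90:210,110:270],(800,600),interpolation=cv2.INTER_CUBIC))"
```

```text
rot [-0.0004  0.0049 -0.0071] shift cm [0.41 0.1  8.97] | pos [0.4954 0.2815 0.179 ] rpy [3.1393 0.354  3.038 ] F [ 0.43  0.38 -0.73] gap 0.0937 t 17.15 j [ 0.48  0.05  1.83 -0.23  0.98 -0.89]
```

View pics/crop5.png

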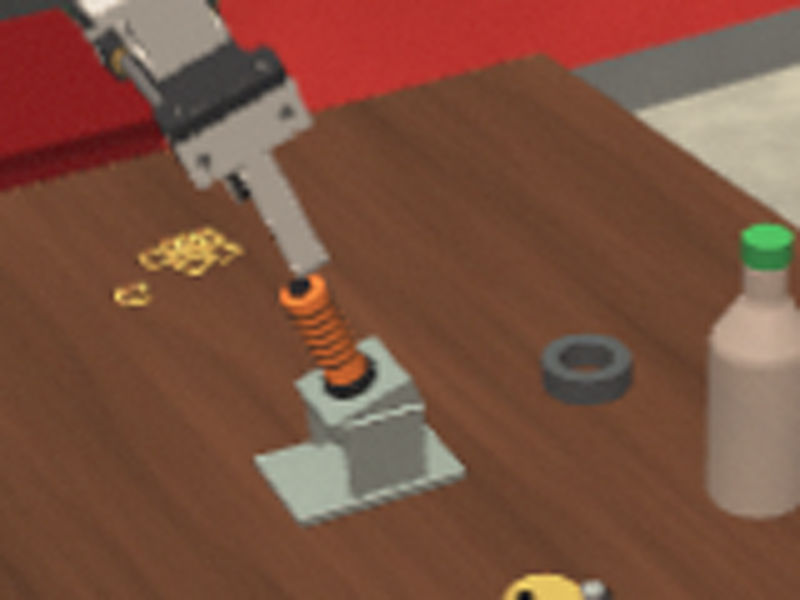

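Call:
{"method": "move_arm", "body": {"targets": [[0, 0, 0, 0.3, 0.1, 0, -1], [0, 0, 0, 0.3, 0.1, 3, -1], [0, 0, 0, 0.3, 0.1, 6, -1], [0, 0, 0, 0.3, 0.1, 8.9, -1], [0, 0, 0, 0.3, 0.1, 8.9, -1], [0, 0, 0, 0.3, 0.1, 8.9, -1], [0, 0, 0, 0.3, 0.1, 8.9, -1]]}}

```text
clock: 17.9
eef_pos: [0.522, 0.2815, 0.0945]
tcp_rot: [3.139, 0.354, 3.041]
force: [0.3, -0.5, 0.7]
finger_gap: 0.094
grasp_force: 0.0
```

```bash
python3 -c "
from h import *
r,u=probeR(); to(P0+.026*u,r)"
```

```text
rot [ 0.0009  0.0048 -0.0044] shift cm [-0.03 -0.16  0.13] | pos [0.522  0.2815 0.0945] rpy [3.1391 0.3539 3.0409] F [ 0.34 -0.51  0.67] gap 0.094 t 17.9 j [ 0.45  0.2   1.85 -0.25  0.8  -0.87]
```

Call:
{"method": "move_arm", "body": {"targets": [[0, 0.005, 0, 0, -0.12, 0, -0.3], [0, 0.005, 0, 0, -0.12, 0, 0.2], [0, 0.005, 0, 0, -0.12, 0, 1], [0, 0.005, 0, 0, -0.12, 0, 1], [0, 0.005, 0, 0, -0.12, 0, 1], [0, 0.005, 0, 0, -0.12, 0, 1], [0, 0.005, 0, 0, -0.12, 0, 1], [0, 0.005, 0, 0, -0.12, 0, 1]], "grip_force": 12}}

```text
clock: 18.7
eef_pos: [0.5207, 0.28, 0.0926]
tcp_rot: [3.141, 0.346, 3.042]
force: [-0.2, 0.1, 0.9]
finger_gap: 0.0336
grasp_force: 0.0
```

Call:
{"method": "move_arm", "body": {"targets": [[0, 0, 0, 0, 0, 0, 1], [0, 0, 0, 0, 0, 0, 1], [0, 0, 0, 0, 0, 0, 1]]}}

```text
clock: 19.0
eef_pos: [0.5207, 0.28, 0.0926]
tcp_rot: [3.141, 0.346, 3.042]
force: [-0.6, 0.3, 0.4]
finger_gap: 0.0253
grasp_force: 12.0
```

Call:
{"method": "move_arm", "body": {"targets": [[0, 0, 0, 0, 0, 0, 1], [0, 0, 0, 0, 0, 0, 1], [0, 0, 0, 0, 0, -1, 1], [0, 0, 0, 0, 0, -3, 1], [0, 0, 0, 0, 0, -5, 1], [0, 0, 0, 0, 0, -7, 1], [0, 0, 0, 0, 0, -9, 1], [0, 0, 0, 0, 0, -10, 1], [0, 0, 0, 0, 0, -10, 1], [0, 0, 0, 0, 0, -10, 1]], "grip_force": 45}}

```text
clock: 20.0
eef_pos: [0.4865, 0.2831, 0.1863]
tcp_rot: [3.141, 0.346, 3.042]
force: [-0.6, -0.7, -1.8]
finger_gap: 0.0256
grasp_force: 45.0
```

```bash
python3 -c "
from h import *
to([.5151,.0534,.20],down(np.radians(174.5)))"
```

```text
rot [-0.0001  0.3458 -0.0034] shift cm [ -5.29 -22.57   0.43] | pos [0.4865 0.2831 0.1863] rpy [3.1411 0.3458 3.0421] F [-0.57 -0.72 -1.81] gap 0.0256 t 20.0 j [ 0.49  0.03  1.83 -0.22  1.01 -0.89]
```

Call:
{"method": "move_arm", "body": {"targets": [[0, 0, 0, 0, 0, -2, 1], [0, 0.346, 0, -5.3, -22.6, 0, 1], [0, 0.346, 0, -5.3, -22.6, 0, 1], [0, 0.346, 0, -5.3, -22.6, 0.4, 1], [0, 0.346, 0, -5.3, -22.6, 0.4, 1], [0, 0.346, 0, -5.3, -22.6, 0.4, 1], [0, 0.346, 0, -5.3, -22.6, 0.4, 1], [0, 0.346, 0, -5.3, -22.6, 0.4, 1], [0, 0.346, 0, -5.3, -22.6, 0.4, 1], [0, 0.346, 0, -5.3, -22.6, 0.4, 1], [0, 0.346, 0, -5.3, -22.6, 0.4, 1]]}}

```text
clock: 21.1
eef_pos: [0.5152, 0.0545, 0.2007]
tcp_rot: [3.141, 0.0, 3.044]
force: [0.2, 0.5, -2.6]
finger_gap: 0.0255
grasp_force: 45.0
```

```bash
python3 -c "
from h import *
t=grab('side','side6.png')
to([.5151,.0534,.16],down(np.radians(174.5)))
tp=grab('top')
cv2.imwrite('pics/crop6.png',np.hstack([cv2.resize(t[140:240,170:270],(400,400),interpolation=cv2.INTER_CUBIC),cv2.resize(tp[180:260,200:280],(400,400),interpolation=cv2.INTER_CUBIC)]))
e=env.state()['eef_pos']; print(proj('side',[e-[0,0,.081],[.5151,.0534,.057]]))"
```

```text
rot [ 0.0009  0.0006 -0.0015] shift cm [ 0.01 -0.1   4.08] | pos [0.5153 0.0543 0.2008] rpy [3.1407 0.0006 3.0441] F [-0.34 -0.11 -1.39] gap 0.0255 t 21.15 j [-0.06  0.09  1.69  0.    1.37 -1.54]
[[213.5205 188.8494]
 [214.2844 207.9467]]
```

View pics/crop6.png

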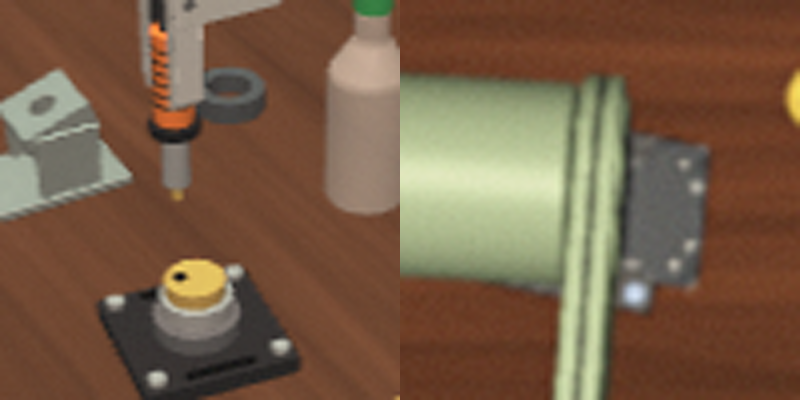

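```bash
python3 -c "
from h import *
e=env.state()['eef_pos']
for d in(0,14,34,59,75,90): 
  p=proj('side',e+[0,0,-.081+d/1000])[0]; print(d,p,'crop',(p-[170,140]+.5)*4-.5)
s=cv2.imread('pics/side6.png'); h=cv2.cvtColor(s,cv2.COLOR_BGR2HSV)
for y in range(166,192): print(y,''.join('%4d'%v for v in h[y,202:224,2]))
"
```

```text
0 [213.5205 188.8494] crop [175.5819 196.8974]
14 [213.3552 184.4729] crop [174.9206 179.3915]
34 [213.1141 178.11  ] crop [173.9563 153.9402]
59 [212.8043 169.967 ] crop [172.7172 121.368 ]
75 [212.6009 164.641 ] crop [171.9038 100.0639]
90 [212.4065 159.564 ] crop [171.1261  79.7559]
166  120 119 116 114 110 111 104  76 119 166 164 142 134 130 114 118 116  64  66  67  67  68
167  119 119 119 116 114 116 148 173 143 112 124 141 122 127 135 165 131  64  64  67  69  71
168  115 118 120 120 119 108 133 186 196 200 204 202 200 193 183 168 129  53  65  65  68  70
169  114 113 117 120 113  93 127 186 197 203 205 204 199 193 183 160 109  52  71  75  70  67
170  117 115 112 117 103  56 101 167 195 201 205 204 200 193 184 153  84  48  78 107  91  78
171  120 116 114 112  97  50  46 101 170 204 205 203 202 196 167  82  47  43  78 113 112 112
172  121 122 117 114  99  62  42  47  49  65  80  94  97  55  52  43  35  48  87 113 112 113
173  119 121 121 117 108  78  26  30  35  41  45  46  43  36  32  30  32  62  98 113 112 114
174  117 120 121 120 116 101  62  35  29  33  31  33  36  32  32  31 
[... 904 characters left out ...]
4 129 131 130 126 116 110 113 111 112 114 113 112
185  105 102  98 100 102 104 106 107 112 124 130 133 132 125 116 109 114 113 112 112 113 113
186  105 103  98 100 100 103 105 106 108 114 130 131 132 125 116 109 115 115 112 113 113 114
187  107 105 103 100 100 101 101 105 107 107 116 138 143 127 110 112 115 114 114 115 115 113
188  108 106 104 103 100  99 101 103 107 107 118 149 162 140 107 111 112 114 114 116 115 113
189  108 105 106 105 102 100  98 100 102 106 115 142 164 142 105 108 110 109 111 112 114 115
190  107 106 107 105 103 102 101 101 100 103 106 113 119 109 106 105 107 108 109 112 114 116
191  105 105 107 107 105 105 102 101  98 101 101 106 107 107 108 106 105 108 110 110 109 112
```

Call:
{"method": "move_arm", "body": {"targets": [[0, 0, 0, 0, -0.08, 2, 1], [0, 0, 0, 0, -0.08, 4, 1], [0, 0, 0, 0, -0.08, 5, 1], [0, 0, 0, 0, -0.08, 5.4, 1], [0, 0, 0, 0, -0.08, 5.4, 1], [0, 0, 0, 0, -0.08, 5.4, 1], [0, 0, 0, 0, -0.08, 5.4, 1], [0, 0, 0, 0, -0.08, 5.4, 1]]}}

```text
clock: 22.0
eef_pos: [0.516, 0.0525, 0.1476]
tcp_rot: [3.141, 0.002, 3.042]
force: [0.5, 0.1, -1.8]
finger_gap: 0.0255
grasp_force: 45.0
```

```bash
python3 -c "
from h import *
F=[]
for i in range(6):
  s=grab('side','side7.png'); F.append(env.state()['force'])
print(np.array(F)); to([.5151,.0534,.14],down(np.radians(174.5)))
cv2.imwrite('pics/crop7.png',cv2.resize(s[165:225,180:250],(700,600),interpolation=cv2.INTER_CUBIC))"
```

```text
[[-0.7658  0.7599 -2.0307]
 [ 0.6198  0.4067 -1.7394]
 [-0.4448 -0.7982 -1.103 ]
 [ 0.4218 -1.1074 -2.1961]
 [ 0.8229 -1.8603 -2.3113]
 [-0.5264 -0.3134 -0.9142]]
rot [ 0.0009  0.0007 -0.0034] shift cm [0.05 0.08 0.69] | pos [0.5155 0.0525 0.1469] rpy [3.1406 0.0007 3.0422] F [-0.53 -0.31 -0.91] gap 0.0256 t 22.3 j [-0.07  0.14  1.74  0.    1.25 -1.54]
```

View pics/crop7.png

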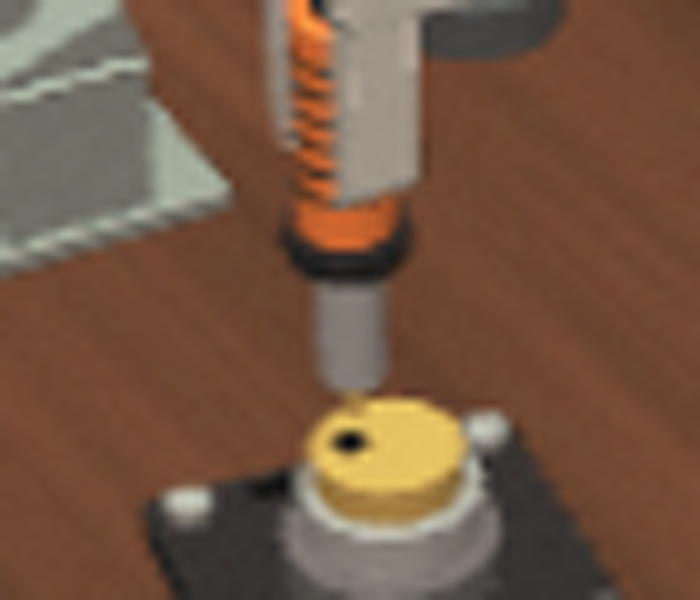

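Call:
{"method": "move_arm", "body": {"targets": [[0, 0, 0, 0.05, 0.08, 0, 1], [0, 0, 0, 0.05, 0.08, 0.2, 1], [0, 0, 0, 0.05, 0.08, 0.4, 1], [0, 0, 0, 0.05, 0.08, 0.5, 1], [0, 0, 0, 0.05, 0.08, 0.6, 1], [0, 0, 0, 0.05, 0.08, 0.7, 1], [0, 0, 0, 0.05, 0.08, 0.8, 1], [0, 0, 0, 0.05, 0.08, 0.9, 1], [0, 0, 0, 0.05, 0.08, 1.0, 1], [0, 0, 0, 0.05, 0.08, 1.1, 1], [0, 0, 0, 0.05, 0.08, 1.1, 1]]}}

```text
clock: 23.4
eef_pos: [0.5152, 0.0534, 0.1361]
tcp_rot: [3.141, 0.001, 3.042]
force: [-0.4, -0.6, 0.9]
finger_gap: 0.0253
grasp_force: 45.0
```

```bash
cat > f.py <<'E'
from h import *
F=[];P=[]
for i in range(16):
  s=grab('side'); e=env.state(); F.append(e['force']);P.append(e['eef_pos'])
print(np.mean(F,0),np.std(F,0)/4,np.mean(P,0)); to([.5151,.0534,.14],down(np.radians(174.5)))
cv2.imwrite('pics/side8.png',s)
E
python3 f.py
```

```text
[-0.5875  0.1374  1.1585] [0.1296 0.125  0.0937] [0.5151 0.0534 0.1359]
rot [ 0.0009  0.0007 -0.0034] shift cm [-0.    0.   -0.42] | pos [0.5151 0.0534 0.1358] rpy [3.1407 0.0007 3.0422] F [ 0.4  -0.54  1.85] gap 0.0256 t 24.2 j [-0.06  0.16  1.75  0.    1.23 -1.54]
```

Call:
{"method": "move_arm", "body": {"targets": [[0, 0, 0, 0, 0, 0.1, 1], [0, 0, 0, 0, 0, 0.2, 1], [0, 0, 0, 0, 0, 0.3, 1], [0, 0, 0, 0, 0, 0.42, 1], [0, 0, 0, 0, 0, 0.42, 1], [0, 0, 0, 0, 0, 0.42, 1]]}}

```text
clock: 24.8
eef_pos: [0.5151, 0.0534, 0.1318]
tcp_rot: [3.141, 0.001, 3.042]
force: [-1.1, -0.4, 3.5]
finger_gap: 0.0256
grasp_force: 45.0
```

```bash
python3 f.py; python3 -c "
import cv2
s=cv2.imread('pics/side8.png');cv2.imwrite('pics/crop8.png',cv2.resize(s[170:225,185:250],(780,600),interpolation=cv2.INTER_CUBIC))"
```

```text
[-0.3263  0.0216  3.1102] [0.1171 0.0974 0.0974] [0.5151 0.0534 0.1317]
rot [ 0.0009  0.0008 -0.0033] shift cm [-0.    0.   -0.84] | pos [0.5151 0.0534 0.1316] rpy [3.1407 0.0008 3.0423] F [0.14 0.23 3.53] gap 0.0257 t 25.6 j [-0.06  0.16  1.76  0.    1.22 -1.54]
```

View pics/crop8.png

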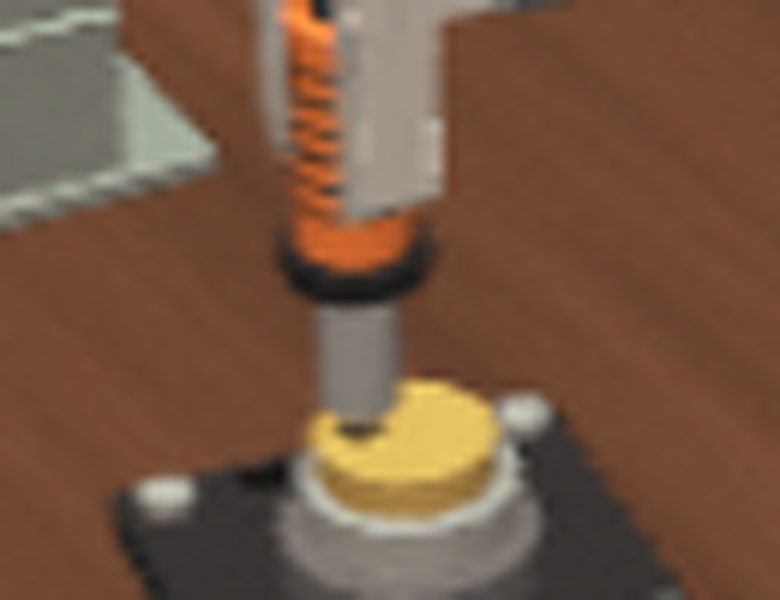

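```bash
python3 -c "
from rig import env
print(env.finish_job())"
```

```text
the job is handed in; nothing more can be done
None
```

The job is handed in. The backing disc and the blank (dot up) were set down on the anvil, centred to within about 2 mm. The probe stands upright, still gripped, with its nose on the dot and pushed in about 5.7 mm of its 12 mm, judging by the spring force. It took about 26 s, and I kept clear of the carton, bottle, spanner and ring.

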